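Clamp a tube in the cutting jig, snug against its stop

TASK

Get the loose steel tube ready for sawing: lay it in the groove of the tube-cutting jig and push it gently in under the clamp bridge until its end meets the brass stop, then let go of it. Turn the clamp's red-ended T-bar clockwise, seen from above, until the pad meets the tube, and snug it up by feel, about an eighth of a turn more: the tube must be held firmly but its thin wall must not be crushed. Leave the other things on the bench where they are and let go of everything at the end.

Things in the scene. Friction and masses are not known exactly. Their poses are not given: they have to be found in the camera images.
- tube_jig: tube-cutting jig fixed to the bench: grey base plate 84 (x) by 94 mm (y), 8 thick, with a bright steel vee block, 44 mm wide, top 38 mm above the bench, from y = -46 to +30 mm. Origin on the bench under the groove, which runs along the jig's y axis at x = 0, 90 degrees, open upwards and at its +y end, closed at -y by the stop. Nothing is above it from y = -10 to +30 mm. A thin saw slot crosses it at y = -35 mm.
- groove_end (a point): centre of the brass stop's face, on the axis of a tube lying in the groove: jig x = 0, y = -46 mm, 36.5 mm above the bench; axes as the jig's. A tube in the groove has its top 43 mm above the bench; home against the stop its middle is 60 mm from this point (jig y = +14 mm) and it stands out 44 mm beyond the block's +y end.
- end_stop: the brass stop plate across the -y end of the groove, 30 mm wide, from 8 to 46 mm above the bench, origin and axes as the jig's; push the tube against it with no more than 25 N. Rubbing in the groove may give a short jerk before the stop is met.
- clamp_bridge: the clamp's dark steel stirrup, fixed to the jig, origin and axes as the jig's: legs 45 mm apart (inside) on both sides of the block, bridge 18 mm wide (y) over y = -20 mm, underside 61 mm above the bench. It carries the screw and its round orange-faced pad, 15 mm across, which goes up and down but does not turn; at the start the pad hangs 2.5 to 5 mm above the top of a tube in the groove.
- boss_top (a point): centre of the top of the bridge's brass thread boss, on the screw's axis, 78 mm above the bench. The thread drags with 0.28 Nm at any load and locks itself: it stays where it is left. After contact the pad's force grows about 90 N a radian, and the torque rises by about 0.19 Nm per 100 N over that of the same motion while the screw ran free. Snug is 50 to 115 N, best 80 (0.15 Nm); the tube is crushed at 140 N.
- handle_bar (a point): middle of the clamp's T-bar: dark, level, 10 mm wide, 12 high, 62 mm over its red ball ends, on the screw's axis, 100 to 112 mm above the bench at the start. Its y axis points along the bar. Clockwise from above lowers it and the pad 12 mm a turn; start to snug takes 2 to 3.7 rad. It fits loosely, up to 2 mm higher or lower than its mean of 63 mm above the pad's underside, so it does not tell where the pad is.
- tube_middle (a point): middle of the loose steel tube, on its axis: bright grey, 13 mm in diameter, 120 mm long, about 0.12 kg, lying on the bench at the start, axis 6.5 mm up. Its y axis points along the tube; both ends are alike.
- steel_tube: the same tube; origin 6.5 mm under its middle
- spirit_lamp: glass spirit lamp with a brass cap, 69 mm across, 74 mm high, behind the tube's place; leave it alone
- tape_roll: roll of masking tape lying flat, 104 mm across, 25 mm high, near the front right edge of the bench; leave it alone
- gold_tin: shallow round brass tin, 67 mm across, 20 mm high, at the back; leave it alone
- loupe: small black eyeglass, 25x50x21 mm, at the back left; leave it alone
- bur_block: small grey block full of burs, 30x62 mm, 54 mm high, at the back; leave it alone
- pickle_jar: clear jar with a white lid, 64 mm across, 97 mm high, behind the jig; leave it alone

How it is judged:
By the outcome, as a careful person would: the job done as asked, in the order asked, and still so for the second after the job is handed in, with the robot touching nothing.
It also fails if it takes over 53 s, if anything falls off the work surface, if the arm or the gripper's body presses on something with over 40 N, if the wrist force passes 120 N, or if a joint passes its speed limit or range.

ROBOT

A 6-joint arm with a two-finger parallel gripper is mounted at the origin on a cart in front of the work surface, level with it; the furniture and walls round the work are solid. World frame = base frame: x ahead of the robot, y to its left, z up, the work surface at z = 0. Lengths are in m, angles in rad, forces in N, time in s.
With the tool pointing down it reaches from about 0.375 to 0.9 m from the base axis. Payload 3.1 kg.
Tool frame: the origin (TCP) lies midway between the tips of the shut fingers; the grasp point (between the pads) lies 19 mm behind it; z points along the fingers, y is the line along which they close (so a half turn about z gives the same grasp; the last joint's range is limited). The gripper opens to 85 mm and grips with 20 to 120 N. Pads are 22 mm wide; open, the fingers measure 114 mm over their backs; the gripper's body (76 mm by 85 mm) begins 54 mm behind the grasp point. The pads swing forward as they close: fully open they stand 13 mm farther back than shut.
Start: joints at [-1.29, 0.527, 1.433, -0, 1.181, -0.178], TCP at [0.277, -0.56, 0.231] pointing down, gripper open.
Joint ranges: [-3.08, 3.08], [-0.75, 2.2], [0.22, 2.44], [-1.43, 4.57], [0, 2.65], [-2.85, 2.85]. Speed limits (rad/s): [2.79, 2.79, 3.14, 3.14, 3.14, 3.14].

INTERFACE

Orientations are given as a unit quaternion [x, y, z, w].
In Python, from station import manip gives the robot as it stands.
- The arm moves only by the tool step_arm, never from a script. Its argument "targets" is text: rows parted by semicolons, each of 4 numbers parted by spaces: the shift along the tool's x, y, z in mm, then the turn about the tool's z in degrees. A call has 1 to 12 rows; each row is the pose to reach, as a shift and turn from the pose commanded when the call began, along the tool's axes at that moment; what a row does not reach only later rows make up. A row lasts 1/10 s, in which the tool goes at most 50 mm and 8.59 degrees, less where a joint would pass 70% of its speed; a pose out of reach is approached as far as the arm can. A call with a gripper value outside its range is refused whole. "gripper" is the closure, from 0 (fully open) to 1 (shut), set as the call begins (left out, the last holds). The fingers move at their own pace and stop on an object; "squeeze" is the grip in N (left out, the last holds). Time passes only in rows, so rows that repeat a pose let the fingers close. It gives the time, the measured TCP pose, the force, the opening and the grip force at its end, in the units of the state.
- manip.sense(): the state, without advancing time (a new reading comes with each control period).
- manip.snapshot(name): name is "side" or "top"; returns the picture (384x512x3 uint8, red, green, blue); there is no depth.
- manip.get_calibration(name): a dict with "fov_y" (degrees; the focal length in pixels is half the picture's height over the tangent of half this angle, whatever the lens; pixels are square), "cx", "cy" (the principal point, pixels), "extrinsics" (4x4, takes a point from camera to world coordinates). Camera axes: x right, y down, z forward; pixel columns grow to the right and rows downward; lengths in m; the calibration is good to about 2 mm. A picture is of the moment at which its call begins. get_calibration takes no time and is no camera call.
- manip.sign_off(): hands the job in; it is judged then, once.
Trained networks look in the newest picture that a camera, given by its name, has taken for a name from the list of things; names that differ only in an ending like _2 or _b are one class to them, and where a whole thing is asked for, a point or a joint stands for the part that bears it (a point fixed in the world has none). Each returns a list of dicts, best first, with "p" (0 to 1); they miss things now and then, are a little off and sometimes report something else, mostly with a low value. They report only what shows in the picture. A call takes as long as a camera call.
- manip.recognise(camera, query): "position" ([column, row] in pixels, amid what is visible of it).
- manip.masks_of(camera, query): "pixels" (384x512 bool, what is visible of it) and "position" ([column, row] in pixels, amid what is visible of it).
- manip.mark_of(camera, query): "position" ([column, row] in pixels: a listed point, or the origin of a listed thing).
The state is a dict: "t": time; "q": joint angles; "qd": joint speeds; "tau": joint torques, N m; "tcp_pos": TCP position; "tool_rot": TCP orientation; "force": force on the tool from outside, world axes, zero at the start; "ft_torque": the same for the moment, N m; "finger_gap": opening from 0.0 (shut) to 1.0 (fully open); "gripper_force": force on a finger pad.
Only numpy, scipy, OpenCV 4.12 (cv2) and the standard library are available. Lean on these libraries where they do the work, as an engineer would, in place of code of your own. Each camera call takes 0.05 s, during which the arm holds its last target. There are 200 camera calls.

## Working session

There is one attempt and no reset: what is moved stays moved. The work goes in short steps, Python scripts to look and compute and a tool call to move; the robot and the scene stay as the last step left them, time stands still between calls to the robot, and variables do not carry over. Pictures are saved under pics/ and viewed, at most 10 in all, crops included, and the job is handed in when it is done.

Besides the shell and the picture viewer there is one more tool, called as name(argument=value, ...) on one line, values as JSON. step_arm: Moves the arm, as the interface text tells. Its arguments: {"type":"object","properties":{"targets":{"type":"string"},"gripper":{"type":"number"},"squeeze":{"type":"number"}},"required":["targets"]}

```bash
mkdir -p pics; cat > h.py <<'E'
import numpy as np, cv2
from scipy.spatial.transform import Rotation as R
from station import manip
def ray(cam,px):
    c=manip.get_calibration(cam); f=192/np.tan(np.radians(c["fov_y"])/2)
    E=np.array(c["extrinsics"]); d=E[:3,:3]@np.array([(px[0]-c["cx"])/f,(px[1]-c["cy"])/f,1]); return E[:3,3],d
def onz(cam,px,z):
    o,d=ray(cam,px); return o+d*(z-o[2])/d[2]
def tri(px1,px2):
    A=[];b=[]
    for cam,px in (("side",px1),("top",px2)):
        o,d=ray(cam,px); d=d/np.linalg.norm(d); P=np.eye(3)-np.outer(d,d); A.append(P); b.append(P@o)
    return np.linalg.lstsq(np.vstack(A),np.hstack(b),rcond=None)[0]
def pix(cam,p):
    c=manip.get_calibration(cam); f=192/np.tan(np.radians(c["fov_y"])/2)
    E=np.array(c["extrinsics"]); q=E[:3,:3].T@(np.array(p)-E[:3,3]); return [c["cx"]+f*q[0]/q[2],c["cy"]+f*q[1]/q[2]]
def intool(p,s=None):
    s=s or manip.sense(); return R.from_quat(s["tool_rot"]).inv().apply(np.array(p)-s["tcp_pos"])*1000
E
python3 - <<'E'
from h import *
np.set_printoptions(precision=4,suppress=True)
s=manip.sense(); print(s["t"],s["tcp_pos"],R.from_quat(s["tool_rot"]).as_matrix())
ims=[manip.snapshot(c) for c in("side","top")]
for c,i in zip(("side","top"),ims): cv2.imwrite(f"pics/{c}0.png",i[...,::-1]); k=manip.get_calibration(c);print(c,k["fov_y"],np.array(k["extrinsics"]))
Z=dict(tube_middle=.0065,groove_end=.0365,boss_top=.078,handle_bar=.112,tube_jig=0)
for n,z in Z.items():
  for c in("side","top"):
    for r in manip.mark_of(c,n)[:2]: print(n,c,round(r["p"],2),np.array(r["position"]),onz(c,r["position"],z))
for c in("side","top"):
  r=manip.masks_of(c,"steel_tube")
  if r:
    m=r[0]["pixels"]; ys,xs=np.nonzero(m); print(c,r[0]["p"],m.sum()); 
    P=np.array([onz(c,(x,y),.0065)[:2] for x,y in zip(xs,ys)]); u=np.linalg.svd(P-P.mean(0),full_matrices=False)[2]; t=(P-P.mean(0))@u[0]; print("tube",P.mean(0),u[0],np.degrees(np.arctan2(u[0][1],u[0][0])),t.min(),t.max(), P.mean(0)+u[0]*(t.min()+t.max())/2)
E
```

```text
0.0 [ 0.2772 -0.5594  0.2303] [[ 0.8961  0.4438 -0.0006]
 [ 0.4438 -0.8961  0.0021]
 [ 0.0004 -0.0022 -1.    ]]
side 52.52673000719686 [[-0.8727 -0.3484  0.3421  0.2121]
 [-0.488   0.5958 -0.6379  0.8112]
 [ 0.0184 -0.7236 -0.69    0.7829]
 [ 0.      0.      0.      1.    ]]
top 57.08792673197509 [[ 0.0107 -0.9954  0.0951  0.4668]
 [-0.9998 -0.0093  0.0148  0.1508]
 [-0.0139 -0.0953 -0.9954  1.0566]
 [ 0.      0.      0.      1.    ]]
tube_middle side 0.65 [252.1 248.8] [0.5079 0.2885 0.0065]
tube_middle top 0.45 [211.3 208.6] [0.5087 0.291  0.0065]
tube_middle top 0.35 [198.9 151.8] [0.6801 0.3324 0.0065]
groove_end side 0.89 [285.4 166. ] [ 0.5645 -0.0078  0.0365]
boss_top side 0.93 [278.6 160.8] [0.5719 0.027  0.078 ]
boss_top top 0.77 [303.1 182.7] [0.5805 0.027  0.078 ]
handle_bar side 0.39 [282.  146.3] [0.5757 0.0023 0.112 ]
handle_bar top 0.66 [308.2 181. ] [0.5813 0.0176 0.112 ]
tube_jig side 0.75 [270.7 181.9] [0.5869 0.0403 0.    ]
tube_jig side 0.6 [188.8 238. ] [0.6685 0.3354 0.    ]
tube_jig top 0.72 [299.3 184. ] [0.5856 0.0285 0.    ]
side 0.53 224
tube [0.5095 0.2926] [-0.2071  0.9783] 101.9507611899116 -0.06764388311227691 0.05744124813165531 [0.5105 0.2877]
top 0.7 235
tube [0.5123 0.2859] [ 0.2003 -0.9797] -78.4479120989556 -0.06117719062639616 0.05787452594825356 [0.512  0.2875]
```

```bash
python3 - <<'E'
import cv2,numpy as np
a=cv2.imread("pics/side0.png");b=cv2.imread("pics/top0.png")
cv2.imwrite("pics/side_c.png",cv2.resize(a[90:290,170:370],None,fx=3,fy=3,interpolation=2))
cv2.imwrite("pics/top_c.png",cv2.resize(b[120:240,180:340],None,fx=5,fy=5,interpolation=2))
E
```

```text
(no output)
```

View pics/side_c.png

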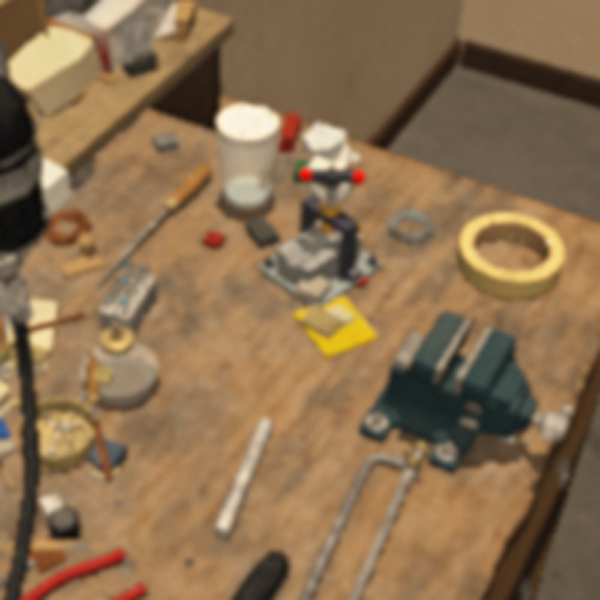

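View pics/top_c.png

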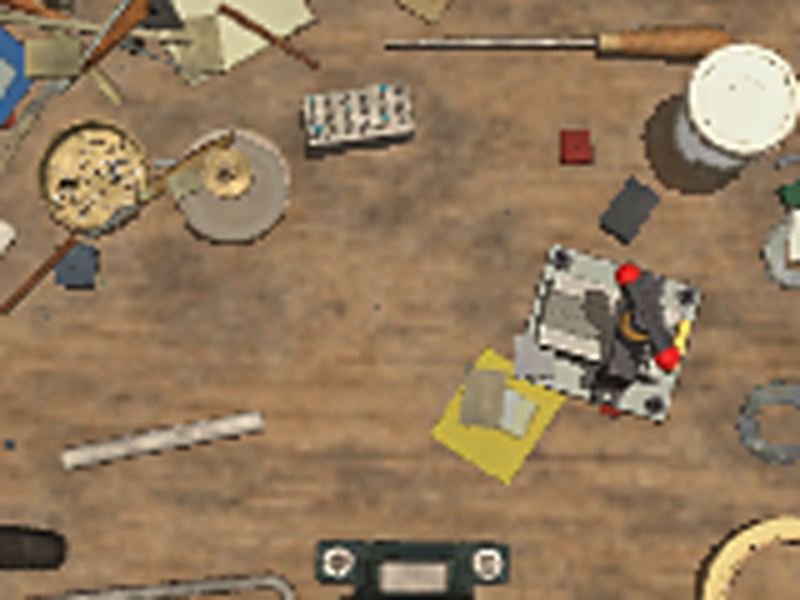

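View pics/top0.png

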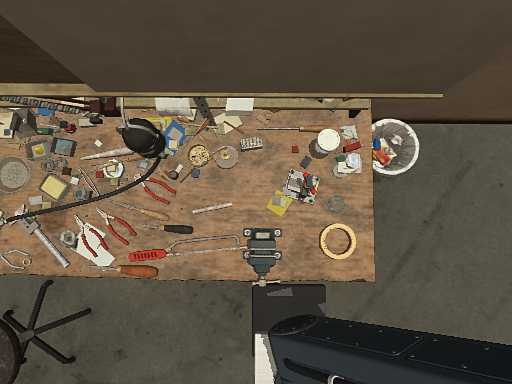

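Top crop (5×, offset 180,120): the tube runs from (68,461) to (262,421). The jig plate corners are near (557,247), (700,285), (665,420) and (522,380), with the stop at the right. The red ball ends are at (627,272) and (668,357). In the side crop (3×, offset 170,90) the balls are at (306,175) and (359,177).

```bash
python3 - <<'E'
from h import *
np.set_printoptions(precision=4,suppress=True)
T=lambda x,y:(180+(x+.5)/5-.5,120+(y+.5)/5-.5); S=lambda x,y:(170+(x+.5)/3-.5,90+(y+.5)/3-.5)
C=np.array([onz("top",T(*p),.008)[:2] for p in((557,247),(700,285),(665,420),(522,380))]); print(C, C.mean(0))
for a,b in((1,0),(2,3),(3,0),(2,1)):
    d=C[b]-C[a]; print("edge",np.degrees(np.arctan2(d[1],d[0])),np.linalg.norm(d))
b1=tri(S(306,175),T(627,272)); b2=tri(S(359,177),T(668,357)); print("balls",b1,b2,(b1+b2)/2,np.linalg.norm(b1-b2),np.degrees(np.arctan2(*(b1-b2)[1::-1])))
for p in((627,272),(668,357)): print("ball top z=.106",onz("top",T(*p),.106))
for p in((306,175),(359,177)): print("ball side z=.106",onz("side",S(*p),.106))
for p in((68,461),(262,421)): print("tube end",onz("top",T(*p),.0065))
for p in((224,528),(265,424)): print("tube end side",onz("side",S(*p),.0065))
for n in("boss_top","handle_bar","groove_end","tube_jig","tube_middle"):
  r=manip.mark_of("side",n); t=manip.mark_of("top",n)
  if r and t: print(n,tri(r[0]["position"],t[0]["position"]))
for n in ("tube_jig","handle_bar"):
  for c in("side","top"):
    r=manip.masks_of(c,n)
    if r:
        ys,xs=np.nonzero(r[0]["pixels"]); print(n,c,r[0]["p"],len(xs),cv2.minAreaRect(np.c_[xs,ys].astype(np.float32)))
img=[cv2.resize(cv2.imread(f"pics/{c}0.png")[y:y+40,x:x+40],None,fx=10,fy=10,interpolation=2) for c,y,x in(("side",142,255),("top",164,282))]
cv2.imwrite("pics/jig.png",np.hstack(img))
E
```

```text
[[ 0.6297  0.0542]
 [ 0.6075 -0.0311]
 [ 0.5265 -0.0098]
 [ 0.5495  0.075 ]] [0.5783 0.022 ]
edge 75.41194268169822 0.08816710327505589
edge 74.83253402435271 0.08785658864876125
edge -14.521724903155105 0.08279357252441695
edge -14.738109257180803 0.08368224642297946
balls [0.5985 0.0256 0.1127] [0.5532 0.0042 0.1138] [0.5759 0.0149 0.1133] 0.05017816098144423 25.251681463078704
ball top z=.106 [0.6011 0.0253 0.106 ]
ball top z=.106 [0.555  0.0034 0.106 ]
ball side z=.106 [0.6007 0.0172 0.106 ]
ball side z=.106 [ 0.556  -0.0057  0.106 ]
tube end [0.4987 0.3448 0.0065]
tube end [0.5236 0.2296 0.0065]
tube end side [0.4988 0.3416 0.0065]
tube end side [0.5235 0.2306 0.0065]
boss_top [0.5771 0.0252 0.0753]
handle_bar [0.5749 0.0172 0.123 ]
tube_jig [ 0.5895  0.0283 -0.0112]
tube_middle [0.5078 0.2904 0.0089]
tube_jig side 0.79 855 ((281.2554016113281, 167.97018432617188), (35.955039978027344, 45.421539306640625), 24.304548263549805)
tube_jig top 0.72 837 ((301.3807373046875, 186.06423950195312), (33.14078903198242, 28.255878448486328), 16.699243545532227)
handle_bar side 0.48 110 ((280.5, 148.0), (21.0, 6.0), 0.0)
handle_bar top 0.58 77 ((309.20001220703125, 183.39999389648438), (19.677398681640625, 4.472135543823242), 63.43495178222656)
```

View pics/jig.png

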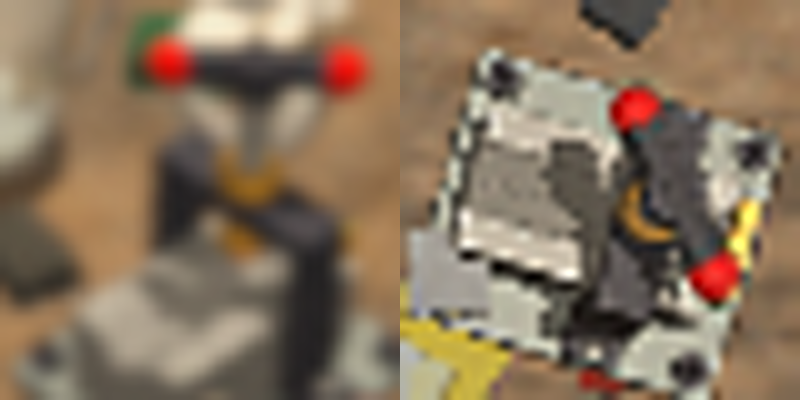

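In the side half of the jig crop the T-bar is level, with balls at about (272,148) and (290,149) px. In the top half the block opens to the left, and the brass boss crescent is just left of the bar at about (307,184.5) px. The bar middle is at about (309.5,183) px.

```bash
cat >> h.py <<'E'
def plan(p,yaw):
    "shift in tool axes (mm) and turn (deg) from the measured pose to world p, tool x at yaw (deg), tool straight down"
    s=manip.sense(); M=R.from_quat(s["tool_rot"]).as_matrix(); y0=np.degrees(np.arctan2(M[1,0],M[0,0]))
    return np.round(intool(p,s),1), round((y0-yaw+180)%360-180,1)
E
python3 - <<'E'
from h import *
np.set_printoptions(precision=4,suppress=True)
J=lambda x,y:(282+(x+.5)/10-.5,164+(y+.5)/10-.5)
print("block +y end edge",onz("top",J(85,100),.038),onz("top",J(60,245),.038),"boss",onz("top",J(255,205),.078))
print(plan((.52,-.25,.23),60), plan((.503,.324,.10),102.1),plan((.503,.324,.003),102.1))
E
```

```text
block +y end edge [0.6116 0.0597 0.038 ] [0.5692 0.0669 0.038 ] boss [0.5769 0.016  0.078 ]
(array([ 355. , -170.2,    1.3]), np.float64(-33.7)) (array([ 594.5, -692.1,  131.3]), np.float64(-75.8)) (array([ 594.5, -692.1,  228.3]), np.float64(-75.8))
```

step_arm(targets="355 -170 1 -34;355 -170 1 -34;355 -170 1 -34;355 -170 1 -34;355 -170 1 -34;355 -170 1 -34;355 -170 1 -34;594 -692 80 -76;594 -692 80 -76;594 -692 80 -76;594 -692 80 -76;594 -692 80 -76", gripper=0.4, squeeze=60)

```text
t: 2.6
tcp_pos: [0.497, -0.0348, 0.1982]
tool_rot: [0.625, 0.781, 0.0, 0.0]
force: [0.9, 0.5, -0.3]
finger_gap: 0.599
gripper_force: 0.0
```

```bash
python3 - <<'E'
from h import *
print(plan((.503,.324,.10),102.1),plan((.503,.324,.003),102.1),manip.sense()["q"],manip.sense()["finger_gap"])
E
```

```text
(array([348.8,  84.3,  98.2]), np.float64(0.6)) (array([348.9,  84.2, 195.2]), np.float64(0.6)) [-2.94660315e-01  4.05364583e-01  1.78215007e+00  1.06684312e-04
  9.53130312e-01 -5.15524898e-01] 0.5991437010235986
```

step_arm(targets="349 84 60 0.6;349 84 60 0.6;349 84 60 0.6;349 84 60 0.6;349 84 60 0.6;349 84 60 0.6;349 84 60 0.6;349 84 90 0.6;349 84 120 0.6;349 84 130 0.6;349 84 130 0.6")

```text
t: 3.7
tcp_pos: [0.5033, 0.3217, 0.0667]
tool_rot: [0.631, 0.776, -0.002, -0.001]
force: [-1.1, 0.0, -0.6]
finger_gap: 0.599
gripper_force: 0.0
```

```bash
python3 - <<'E'
from h import *
print(plan((.503,.324,.10),102.1),plan((.503,.324,.003),102.1),manip.sense()["q"],manip.sense()["finger_gap"])
a=manip.snapshot("side"); p=pix("side",(.51,.3,.03)); x,y=int(p[0]),int(p[1])
b=manip.snapshot("top"); p=pix("top",(.51,.3,.03)); u,v=int(p[0]),int(p[1])
cv2.imwrite("pics/g1.png",cv2.resize(np.hstack([a[y-40:y+30,x-40:x+40],b[v-35:v+35,u-40:u+40]])[...,::-1],None,fx=5,fy=5,interpolation=2))
E
```

```text
(array([  2.3,   0. , -33.3]), np.float64(-0.4)) (array([ 2.4,  0.4, 63.7]), np.float64(-0.4)) [ 3.81789829e-01  7.16060590e-01  1.62380926e+00 -8.55309685e-05
  8.05612277e-01  1.76930031e-01] 0.5987366100950111
```

View pics/g1.png

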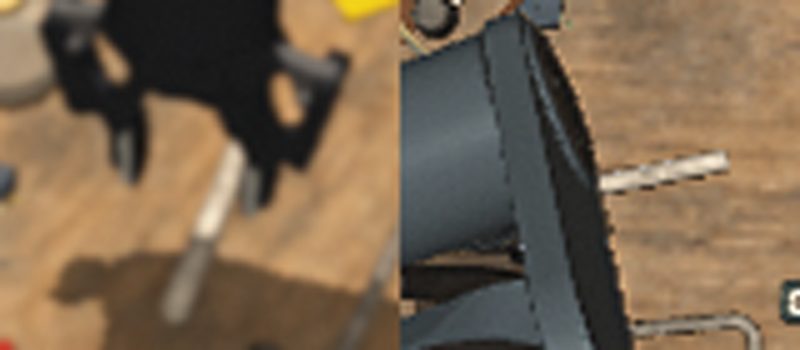

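In the side half the open fingers straddle the tube, with tips at about (125,175) and (255,205) in the crop and the tube between them. I'll descend and close.

step_arm(targets="2.3 0 30 -0.4;2.3 0 50 -0.4;2.3 0 60 -0.4;2.3 0 63 -0.4;2.3 0 63 -0.4;2.3 0 63 -0.4")

```text
t: 4.4
tcp_pos: [0.505, 0.3247, 0.0064]
tool_rot: [0.628, 0.778, 0.001, 0.001]
force: [-0.6, 0.1, -0.9]
finger_gap: 0.603
gripper_force: 0.0
```

step_arm(targets="0 0 0 0;0 0 0 0;0 0 0 0;0 0 0 0;0 0 0 0;0 0 0 0;0 0 0 0;0 0 0 0", gripper=1, squeeze=60)

```text
t: 5.2
tcp_pos: [0.5043, 0.3247, 0.0059]
tool_rot: [0.628, 0.778, 0.0, 0.0]
force: [-0.0, 0.6, 4.9]
finger_gap: 0.121
gripper_force: 58.8
```

step_arm(targets="0 0 0 0;0 0 0 0;0 0 0 0;0 0 3 0;0 0 3 0;0 0 3 0", gripper=0.7)

```text
t: 5.8
tcp_pos: [0.5038, 0.3244, 0.0018]
tool_rot: [0.628, 0.778, -0.0, -0.0]
force: [0.3, 0.1, 0.3]
finger_gap: 0.3
gripper_force: 0.0
```

step_arm(targets="0 0 0 0;0 0 0 0;0 0 0 0;0 0 0 0;0 0 0 0;0 0 0 0", gripper=1)

```text
t: 6.4
tcp_pos: [0.5041, 0.3246, 0.0023]
tool_rot: [0.628, 0.778, 0.0, 0.0]
force: [-0.0, 0.7, 1.7]
finger_gap: 0.126
gripper_force: 58.7
```

```bash
python3 - <<'E'
from h import *
for y in (90,120): print(plan(np.array([.5822,.034,0])+np.array([.2588,.966,0])*.001*y+[0,0,.055],75))
print(plan((.504,.3247,.06),102.1))
E
```

```text
(array([-220.4,   56.3,  -52.7]), np.float64(27.1))
(array([-193.7,   69.9,  -52.7]), np.float64(27.1))
(array([  0.2,  -0.1, -57.7]), np.float64(0.0))
```

step_arm(targets="0 0 -30 0;0 0 -58 0;-40 10 -58 8;-80 20 -58 16;-120 30 -58 24;-160 42 -58 27;-200 53 -56 27;-218 57.7 -53 27.1;-218 57.7 -53 27.1;-218 57.7 -53 27.1;-218 57.7 -53 27.1")

```text
t: 7.5
tcp_pos: [0.6048, 0.1249, 0.0549]
tool_rot: [0.793, 0.61, -0.001, -0.001]
force: [-0.2, -0.1, -1.7]
finger_gap: 0.121
gripper_force: 58.9
```

```bash
python3 - <<'E'
from h import *
np.set_printoptions(precision=4,suppress=True)
s=manip.sense(); print(s["tcp_pos"],s["force"],s["ft_torque"],s["finger_gap"])
print(plan((.6063,.1238,.04),75))
a=manip.snapshot("side"); p=pix("side",(.59,.07,.05)); x,y=int(p[0]),int(p[1])
b=manip.snapshot("top"); p=pix("top",(.59,.07,.05)); u,v=int(p[0]),int(p[1])
cv2.imwrite("pics/g2.png",cv2.resize(np.hstack([a[y-35:y+35,x-40:x+40],b[v-35:v+35,u-40:u+40]])[...,::-1],None,fx=5,fy=5,interpolation=2))
for c,z in(("side",.0592),("top",.0592)):
  r=manip.masks_of(c,"steel_tube")
  if r:
    ys,xs=np.nonzero(r[0]["pixels"]); P=np.array([onz(c,q,z)[:2] for q in zip(xs,ys)]); u=np.linalg.svd(P-P.mean(0),full_matrices=False)[2][0]; print(c,r[0]["p"],len(xs),P.mean(0),np.degrees(np.arctan2(u[1],u[0])),P[P[:,1].argmin()])
E
```

```text
[0.6048 0.1249 0.0549] [-0.1841 -0.1204 -1.6591] [ 0.0095  0.0372 -0.0286] 0.12086403652565367
(array([-0.7,  1.7, 14.9]), np.float64(0.1))
side 0.63 329 [ 0.5765 -0.0028] 124.10896103720982 [ 0.5843 -0.0691]
```

View pics/g2.png

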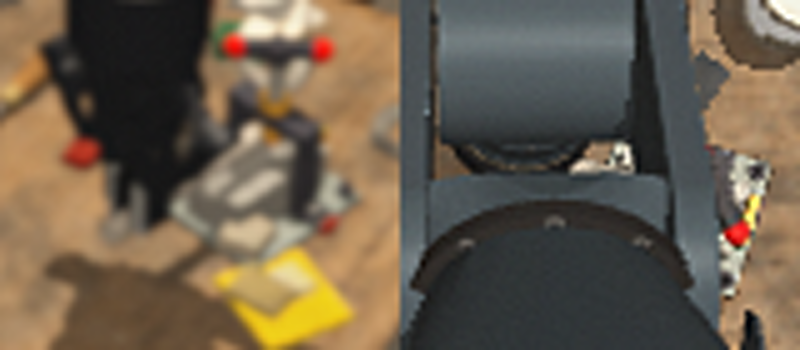

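In the side crop the gripper (tips near (120,220)) holds the tube toward the jig, and a bright strip lies over the block near (265,185). The wrist moment matches the tube's weight, so it is still held. I'll lower it into the groove by feel.

step_arm(targets="-0.7 1.7 8 0;-0.7 1.7 15 0;-0.7 1.7 18.5 0;-0.7 1.7 18.5 0;-0.7 1.7 18.5 0")

```text
t: 8.2
tcp_pos: [0.6076, 0.1224, 0.0364]
tool_rot: [0.793, 0.609, -0.0, -0.0]
force: [-0.1, -0.1, -0.6]
finger_gap: 0.121
gripper_force: 58.9
```

step_arm(targets="0 0 1 0;0 0 2 0;0 0 2 0")

```text
t: 8.5
tcp_pos: [0.6077, 0.1224, 0.0348]
tool_rot: [0.793, 0.609, -0.0, -0.0]
force: [-0.8, -0.2, -1.1]
finger_gap: 0.126
gripper_force: 59.0
```

```bash
cat > f.py <<'E'
from h import *
np.set_printoptions(precision=3,suppress=True)
s=manip.sense();r=R.from_quat(s["tool_rot"]).inv()
d=s["tcp_pos"]-np.array([.5822,.034,0]); print(s["t"],"jig",d[0]*.966-d[1]*.2588,d[0]*.2588+d[1]*.966,d[2],"F tool",r.apply(s["force"]),"M tool",r.apply(s["ft_torque"]),s["finger_gap"],s["gripper_force"],"q6",s["q"][5])
E
python3 f.py
```

```text
8.5 jig 0.0017181658406011276 0.09198457566985477 0.03482097730210138 F tool [-0.426 -0.758  1.077] M tool [ 0.067 -0.036  0.051] 0.12562398715254763 58.999373987317085 q6 0.2798479414724948
```

step_arm(targets="0 -1.5 0 0;0 -1.5 1 0;0 -1.5 2 0;0 -1.5 2 0")

```text
t: 8.9
tcp_pos: [0.6061, 0.1229, 0.0326]
tool_rot: [0.793, 0.609, -0.0, -0.0]
force: [-1.4, 0.4, 0.2]
finger_gap: 0.125
gripper_force: 59.1
```

```bash
python3 f.py
```

```text
8.9 jig 5.0301014263582494e-05 0.09201097715198693 0.032608102354600585 F tool [ 0.061 -1.463 -0.18 ] M tool [ 0.112 -0.04   0.061] 0.12464537671089208 59.0583336353302 q6 0.2805463386941416
```

step_arm(targets="0 -1 0 0;0 -1 1 0;0 -1 1 0")

```text
t: 9.2
tcp_pos: [0.6055, 0.123, 0.0318]
tool_rot: [0.793, 0.609, 0.0, 0.0]
force: [-0.4, 0.4, 1.4]
finger_gap: 0.121
gripper_force: 59.2
```

```bash
python3 f.py
```

```text
9.2 jig -0.0004902568375486499 0.09206233014773235 0.03184020277999246 F tool [ 0.316 -0.511 -1.446] M tool [ 0.049 -0.074  0.028] 0.12137008059895273 59.171251729130745 q6 0.28094714227486484
```

step_arm(targets="-4 -0.3 0 0;-8 -0.3 0 0;-12 -0.3 0 0;-16 -0.3 0 0;-16 -0.3 0 0", squeeze=40)

```text
t: 9.7
tcp_pos: [0.6012, 0.1068, 0.0319]
tool_rot: [0.793, 0.609, 0.0, 0.0]
force: [0.4, -0.1, 1.6]
finger_gap: 0.124
gripper_force: 59.3
```

```bash
python3 f.py
```

```text
9.7 jig -0.000517603669956148 0.0752673688050721 0.031924629062027074 F tool [ 0.043  0.391 -1.568] M tool [-0.168 -0.138  0.042] 0.12374990130750706 59.262550100684166 q6 0.2553002113588351
```

step_arm(targets="-4 0 0 0;-8 0 0 0;-12 0 0 0;-15 0 0 0;-15 0 0 0", gripper=1, squeeze=30)

```text
t: 10.2
tcp_pos: [0.5974, 0.0926, 0.0319]
tool_rot: [0.793, 0.609, 0.0, 0.0]
force: [2.6, 1.8, 3.6]
finger_gap: 0.123
gripper_force: 59.4
```

```bash
python3 f.py
```

```text
10.2 jig -0.0004890785025173684 0.06053287336998827 0.031947893643216846 F tool [ 2.367  2.08  -3.581] M tool [-0.287  0.094  0.018] 0.12339545335679174 59.44178380072117 q6 0.2309228967466109
```

step_arm(targets="-1.5 0.5 -0.2 0;-3 0.5 -0.2 0;-4.5 0.5 -0.2 0;-4.5 0.5 -0.2 0")

```text
t: 10.6
tcp_pos: [0.5964, 0.0886, 0.032]
tool_rot: [0.793, 0.609, 0.0, 0.0]
force: [2.1, 4.2, 4.0]
finger_gap: 0.126
gripper_force: 59.5
```

```bash
python3 f.py
```

```text
10.6 jig -0.0003953568022805609 0.05645401476540425 0.03195706211061099 F tool [ 4.581  0.993 -3.971] M tool [-0.189  0.418  0.096] 0.12589713844163067 59.47065509855747 q6 0.22350310973135337
```

step_arm(targets="-1 0.3 -0.3 0;-2 0.3 -0.3 0;-2 0.3 -0.3 0")

```text
t: 10.9
tcp_pos: [0.5959, 0.0866, 0.0321]
tool_rot: [0.793, 0.609, -0.0, -0.0]
force: [2.1, 3.4, 2.8]
finger_gap: 0.122
gripper_force: 59.4
```

```bash
python3 f.py
```

```text
10.9 jig -0.00039003610098478116 0.054321446939615214 0.03209127905995374 F tool [ 3.786  1.147 -2.758] M tool [-0.152  0.333  0.13 ] 0.12230182715670579 59.4206216186285 q6 0.22008062963563305
```

step_arm(targets="-1 0.2 0 0;-2 0.2 0 0;-2 0.2 0 0")

```text
t: 11.2
tcp_pos: [0.5954, 0.0846, 0.0321]
tool_rot: [0.793, 0.609, -0.0, -0.0]
force: [0.8, 2.7, 2.2]
finger_gap: 0.127
gripper_force: 59.4
```

```bash
python3 f.py
```

```text
11.2 jig -0.000292526944001132 0.05228134715927578 0.03208010627236963 F tool [ 2.806  0.101 -2.217] M tool [0.008 0.337 0.147] 0.1268598862287577 59.41959634423256 q6 0.21677178725684906
```

step_arm(targets="-0.7 0 0 0;-1.4 0 0 0;-1.4 0 0 0")

```text
t: 11.5
tcp_pos: [0.5954, 0.0841, 0.0321]
tool_rot: [0.793, 0.609, 0.0, -0.0]
force: [0.8, 5.9, 2.5]
finger_gap: 0.121
gripper_force: 59.4
```

step_arm(targets="-0.7 0 0 0;-1.4 0 0 0;-1.4 0 0 0")

```text
t: 11.8
tcp_pos: [0.5954, 0.084, 0.0322]
tool_rot: [0.794, 0.609, 0.001, -0.001]
force: [2.6, 9.9, 2.2]
finger_gap: 0.125
gripper_force: 59.3
```

```bash
python3 f.py
```

```text
11.8 jig -0.00024580979179020593 0.05175182450301395 0.032151640923721386 F tool [10.217 -0.098 -2.169] M tool [0.088 1.637 0.095] 0.12510572947556392 59.32060785591602 q6 0.2120081089048879
```

step_arm(targets="-0.7 0 0 0;-1.4 0 0 0;-1.4 0 0 0")

```text
t: 12.1
tcp_pos: [0.5954, 0.0839, 0.0322]
tool_rot: [0.794, 0.608, 0.002, -0.001]
force: [3.3, 14.1, 2.3]
finger_gap: 0.126
gripper_force: 59.3
```

```bash
python3 f.py
```

```text
12.1 jig -0.00017131062825004317 0.05166654239442549 0.03223358795152753 F tool [14.531 -0.475 -2.199] M tool [0.153 2.249 0.145] 0.12641203163066658 59.26730677485466 q6 0.20962689086683936
```

step_arm(targets="3 0 0 0;3 0 0 0;3 0 0 0")

```text
t: 12.4
tcp_pos: [0.5954, 0.0841, 0.0321]
tool_rot: [0.793, 0.609, 0.0, -0.0]
force: [1.1, 6.4, 3.6]
finger_gap: 0.128
gripper_force: 59.4
```

step_arm(targets="0 0 0 0;0 0 0 0;0 0 0 0;0 0 0 0;0 0 -40 0;0 0 -80 0;0 0 -120 0;0 0 -130 -8;0 0 -130 -16;0 0 -130 -24;0 0 -130 -32;0 0 -130 -40", gripper=0.5)

```text
t: 13.6
tcp_pos: [0.5951, 0.0832, 0.1621]
tool_rot: [0.535, 0.845, -0.0, -0.0]
force: [0.0, -0.2, -0.2]
finger_gap: 0.498
gripper_force: 0.0
```

```bash
python3 - <<'E'
from h import *
np.set_printoptions(precision=4,suppress=True)
s=manip.sense(); print(s["tcp_pos"],s["force"],s["finger_gap"])
a=manip.snapshot("side"); p=pix("side",(.59,.05,.06)); x,y=int(p[0]),int(p[1])
b=manip.snapshot("top"); p=pix("top",(.58,.03,.06)); u,v=int(p[0]),int(p[1])
cv2.imwrite("pics/g3.png",cv2.resize(np.hstack([a[y-30:y+30,x-40:x+40],b[v-30:v+30,u-40:u+40]])[...,::-1],None,fx=5,fy=5,interpolation=2))
print("exp tube ends side",[np.subtract(pix("side",np.array([.5822,.034,.0365])+np.array([.2588,.966,0])*k),(x-40,y-30))*5 for k in(.03,.074)])
print(plan((.577,.0147,.15),205.3))
E
```

```text
[0.5951 0.0832 0.1621] [ 0.0227 -0.2125 -0.2236] 0.49778903634828403
exp tube ends side [array([192.8219, 193.8808]), array([139.2734, 230.34  ])]
(array([-54.4, -45.4,  12.1]), np.float64(-90.3))
```

View pics/g3.png

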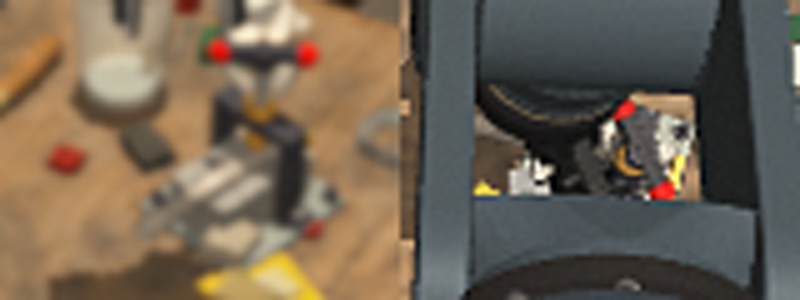

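The crop shows the jig and T-bar, with balls at (218,50) and (308,55), but I don't clearly see the tube sticking out near (139,230). I'll take a closer look and compare with the first picture.

```bash
python3 - <<'E'
from h import *
a=manip.snapshot("side")[...,::-1]; o=cv2.imread("pics/side0.png")
cv2.imwrite("pics/g4.png",np.hstack([cv2.resize(i[150:200,245:295],None,fx=8,fy=8,interpolation=2) for i in(o,a)]))
cv2.imwrite("pics/s4.png",a)
print([r["p"] for r in manip.masks_of("side","steel_tube")],[(r["p"],r["position"]) for r in manip.recognise("side","steel_tube")])
for k in(-.02,.03,.074): print(pix("side",np.array([.5822,.034,.0365])+np.array([.2588,.966,0])*k))
E
```

```text
[0.56] [(0.41, [265.1, 176.7])]
[np.float64(278.2086559937678), np.float64(168.8480198175359)]
[np.float64(266.56438527355635), np.float64(176.77615942298686)]
[np.float64(255.85467832949914), np.float64(184.06799021480913)]
```

View pics/g4.png

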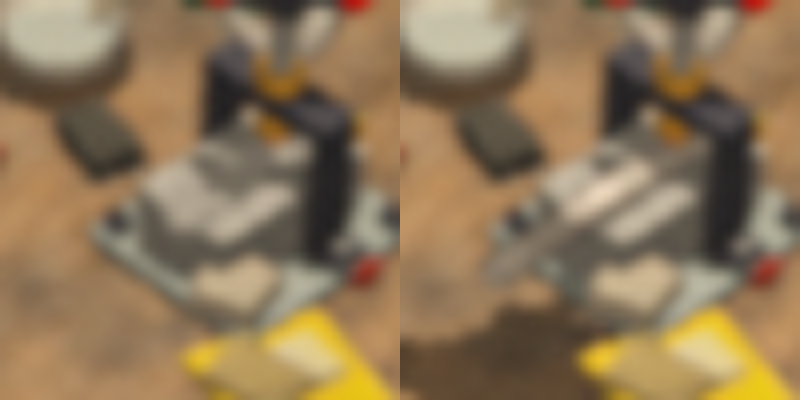

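Now the tube shows clearly in the groove. Its outer end is at about (256,184) px, which matches the home prediction of (255.9,184.1). On to the T-bar.

step_arm(targets="-15 -12 4 -8;-30 -25 8 -16;-45 -38 12 -24;-54.4 -45.4 12 -32;-54.4 -45.4 12 -40;-54.4 -45.4 12 -48;-54.4 -45.4 12 -56;-54.4 -45.4 12 -64;-54.4 -45.4 12 -72;-54.4 -45.4 12 -80;-54.4 -45.4 12 -88;-54.4 -45.4 12 -90.3", gripper=0.5)

```text
t: 15.05
tcp_pos: [0.5773, 0.015, 0.1501]
tool_rot: [-0.22, 0.975, -0.0, -0.0]
force: [-0.2, 0.1, -0.2]
finger_gap: 0.504
gripper_force: 0.0
```

```bash
python3 - <<'E'
from h import *
print(plan((.577,.0147,.097),205.3),manip.sense()["q"][5])
a=manip.snapshot("side"); p=pix("side",(.577,.0147,.11)); x,y=int(p[0]),int(p[1])
b=manip.snapshot("top"); p=pix("top",(.577,.0147,.11)); u,v=int(p[0]),int(p[1])
cv2.imwrite("pics/g5.png",cv2.resize(np.hstack([a[y-30:y+30,x-40:x+40],b[v-30:v+30,u-40:u+40]])[...,::-1],None,fx=5,fy=5,interpolation=2))
E
```

```text
(array([ 0.4, -0.1, 53.1]), np.float64(0.1)) -2.181793895987294
```

View pics/g5.png

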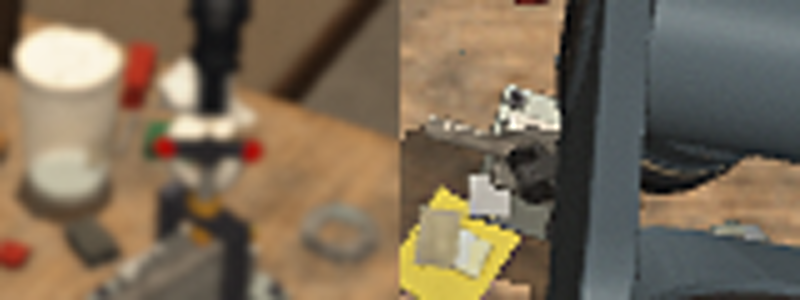

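The side crop shows the gripper above the bar: the finger is at about (215,100), the bar middle at (208,148). It lines up, so I'll descend and grip.

step_arm(targets="0.4 0 15 0.1;0.4 0 30 0.1;0.4 0 42 0.1;0.4 0 50 0.1;0.4 0 53 0.1;0.4 0 53 0.1")

```text
t: 15.75
tcp_pos: [0.5769, 0.0149, 0.0968]
tool_rot: [-0.218, 0.976, 0.0, -0.0]
force: [-0.3, 0.1, 0.0]
finger_gap: 0.497
gripper_force: 0.0
```

step_arm(targets="0 0 0 0;0 0 0 0;0 0 0 0;0 0 0 0;0 0 0 0;0 0 0 0;0 0 0 0", gripper=1, squeeze=60)

```text
t: 16.45
tcp_pos: [0.5767, 0.0163, 0.0976]
tool_rot: [-0.218, 0.976, 0.001, 0.0]
force: [-1.0, 5.6, 1.7]
finger_gap: 0.103
gripper_force: 59.6
```

```bash
python3 f.py
```

```text
16.45 jig -0.0007588339563098468 -0.018524698620423236 0.09762534591204008 F tool [-1.452  5.532 -1.639] M tool [-0.734 -0.298  0.015] 0.1031440773285584 59.60914911702275 q6 -2.179166364814737
```

step_arm(targets="0 1.4 0 0;0 1.4 0 0;0 1.4 0 0")

```text
t: 16.75
tcp_pos: [0.5767, 0.0164, 0.0976]
tool_rot: [-0.219, 0.976, 0.0, 0.0]
force: [-0.6, 2.5, 1.6]
finger_gap: 0.1
gripper_force: 59.6
```

```bash
python3 f.py
```

```text
16.75 jig -0.0007789683810376109 -0.01842501421379701 0.09755562268332446 F tool [-0.495  2.565 -1.568] M tool [-0.469 -0.205 -0.069] 0.10013532309072921 59.62587506510317 q6 -2.1771319226658257
```

step_arm(targets="0 0 0.1 4;0 0 0.3 8;0 0 0.4 12;0 0 0.5 16;0 0 0.7 20;0 0 0.8 24")

```text
t: 17.35
tcp_pos: [0.5767, 0.0162, 0.0966]
tool_rot: [-0.01, 1.0, -0.0, 0.0]
force: [0.2, 2.8, 1.5]
finger_gap: 0.101
gripper_force: 59.7
```

```bash
python3 f.py
```

```text
17.35 jig -0.0007366812418209126 -0.018659460108438972 0.09658585136969283 F tool [-0.228  2.755 -1.512] M tool [-0.442 -0.029 -0.28 ] 0.10086964355643642 59.65482736704871 q6 -1.7559525386780452
```

step_arm(targets="0 0.6 0.1 4;0 0.6 0.3 8;0 0.6 0.4 12;0 0.6 0.5 16;0 0.6 0.7 20;0 0.6 0.8 24")

```text
t: 17.95
tcp_pos: [0.5766, 0.016, 0.0958]
tool_rot: [0.198, 0.98, -0.001, 0.0]
force: [0.0, 0.5, 1.1]
finger_gap: 0.105
gripper_force: 59.6
```

```bash
python3 f.py
```

```text
17.95 jig -0.0007201352388046473 -0.018792793333170896 0.09578696215293106 F tool [ 0.194  0.504 -1.056] M tool [-0.02   0.091 -0.268] 0.10452051075695633 59.63929111137986 q6 -1.33607019507499
```

step_arm(targets="0 0 0.1 4;0 0 0.3 8;0 0 0.4 12;0 0 0.5 16")

```text
t: 18.35
tcp_pos: [0.5765, 0.0159, 0.0952]
tool_rot: [0.333, 0.943, -0.001, 0.0]
force: [0.4, -0.5, 1.8]
finger_gap: 0.099
gripper_force: 59.6
```

```bash
python3 f.py
```

```text
18.35 jig -0.0008081626631191363 -0.018930184524437895 0.09520672631977452 F tool [-0.61  -0.157 -1.836] M tool [ 0.055  0.059 -0.269] 0.09947800020383038 59.62178732268512 q6 -1.056836383543796
```

step_arm(targets="0 0 0.1 4;0 0 0.3 8;0 0 0.4 12")

```text
t: 18.65
tcp_pos: [0.5765, 0.0159, 0.0948]
tool_rot: [0.429, 0.903, -0.001, 0.0]
force: [-0.9, -0.8, 1.3]
finger_gap: 0.099
gripper_force: 59.6
```

```bash
python3 f.py
```

```text
18.65 jig -0.0008589020187405793 -0.019011297015901544 0.09482877740727633 F tool [-0.111 -1.208 -1.339] M tool [ 0.117  0.078 -0.236] 0.09860518414898368 59.639384974725544 q6 -0.8473821329955619
```

step_arm(targets="0 0 0.1 4;0 0 0.3 8;0 0 0.4 12")

```text
t: 18.95
tcp_pos: [0.5764, 0.0158, 0.0944]
tool_rot: [0.521, 0.853, -0.001, 0.0]
force: [-0.9, -0.3, 0.9]
finger_gap: 0.101
gripper_force: 59.7
```

```bash
python3 f.py
```

```text
18.95 jig -0.0009174722803186007 -0.019099212960689355 0.09441458969715015 F tool [ 0.182 -0.967 -0.889] M tool [ 0.196 -0.004 -0.276] 0.10060796544135317 59.6511065075174 q6 -0.6379360964993716
```

```bash
echo 'print("tau6",s["tau"][5])' >> f.py; python3 f.py | tail -1
```

```text
tau6 -0.2098971465602517
```

step_arm(targets="0 0 0.1 4;0 0 0.3 8;0 0 0.4 12")

```text
t: 19.25
tcp_pos: [0.5762, 0.0158, 0.094]
tool_rot: [0.608, 0.794, -0.001, 0.0]
force: [-1.4, 0.3, 1.4]
finger_gap: 0.099
gripper_force: 59.7
```

```bash
python3 f.py
```

```text
19.25 jig -0.001056921374040131 -0.019139473957344943 0.09396687080510198 F tool [ 0.649 -1.325 -1.398] M tool [ 0.15  -0.013 -0.285] 0.09915784430785872 59.65847857296467 q6 -0.4285170604573065
tau6 -0.2099649840965867
```

step_arm(targets="0 0 0.1 4;0 0 0.3 8;0 0 0.4 12")

```text
t: 19.55
tcp_pos: [0.5761, 0.0158, 0.0935]
tool_rot: [0.687, 0.726, -0.001, 0.0]
force: [-0.8, -0.8, 1.1]
finger_gap: 0.101
gripper_force: 59.7
```

```bash
python3 f.py
```

```text
19.55 jig -0.0011831962629303026 -0.019195368339033403 0.09352446581576038 F tool [-0.753 -0.891 -1.142] M tool [ 0.228 -0.053 -0.249] 0.10122169464724347 59.663499682210386 q6 -0.21908274931958327
tau6 -0.20991474855691195
```

step_arm(targets="0 0 0.1 4;0 0 0.3 8;0 0 0.4 12")

```text
t: 19.85
tcp_pos: [0.576, 0.0158, 0.0931]
tool_rot: [0.76, 0.65, -0.001, 0.0]
force: [-2.1, -0.7, 1.1]
finger_gap: 0.103
gripper_force: 59.7
```

```bash
python3 f.py
```

```text
19.85 jig -0.00128565463045059 -0.01919071804588982 0.09314530090654233 F tool [-1.051 -1.92  -1.126] M tool [ 0.249 -0.076 -0.225] 0.1029339987816742 59.667328326031566 q6 -0.009627180724908965
tau6 -0.2099706558510661
```

step_arm(targets="0 0 0.1 4;0 0 0.3 8;0 0 0.4 12")

```text
t: 20.15
tcp_pos: [0.5759, 0.0158, 0.0927]
tool_rot: [0.823, 0.567, -0.001, 0.0]
force: [-0.6, -0.9, 1.3]
finger_gap: 0.103
gripper_force: 59.7
```

```bash
python3 f.py
```

```text
20.15 jig -0.0013909290846846716 -0.019206879264981106 0.09267136943195098 F tool [-1.062 -0.228 -1.339] M tool [ 0.215 -0.123 -0.257] 0.10346191227886636 59.66911260969937 q6 0.1998301282199733
tau6 -0.20992922130972147
```

step_arm(targets="0 0 0.1 4;0 0 0.3 8;0 0 0.4 12")

```text
t: 20.45
tcp_pos: [0.5758, 0.0159, 0.0923]
tool_rot: [0.878, 0.478, -0.001, 0.0]
force: [-1.9, -0.2, 1.3]
finger_gap: 0.103
gripper_force: 59.7
```

```bash
python3 f.py
```

```text
20.45 jig -0.001504904371086674 -0.01916189026031631 0.09227027726556904 F tool [-1.147 -1.468 -1.342] M tool [ 0.283 -0.125 -0.278] 0.10264855176499293 59.68142330646515 q6 0.40921498000260004
tau6 -0.2025571558624506
```

step_arm(targets="0 0 0.1 4;0 0 0.3 8;0 0 0.4 12")

```text
t: 20.75
tcp_pos: [0.5757, 0.016, 0.0919]
tool_rot: [0.923, 0.384, -0.001, 0.0]
force: [-1.8, -0.1, 2.8]
finger_gap: 0.101
gripper_force: 59.7
```

```bash
python3 f.py
```

```text
20.75 jig -0.001599247962945415 -0.019104655175380268 0.09187358632732212 F tool [-1.284 -1.206 -2.815] M tool [ 0.228 -0.17  -0.249] 0.10098351149439767 59.700525873340666 q6 0.6185986947661768
tau6 -0.1789410039782524
```

step_arm(targets="0 0 0.1 4;0 0 0.3 8;0 0 0.4 12")

```text
t: 21.05
tcp_pos: [0.5756, 0.0161, 0.0915]
tool_rot: [0.958, 0.285, -0.001, 0.0]
force: [-1.2, -0.0, 2.1]
finger_gap: 0.099
gripper_force: 59.7
```

```bash
python3 f.py
```

```text
21.05 jig -0.0016993365143639196 -0.019026774119479003 0.09146734729383885 F tool [-1.037 -0.639 -2.117] M tool [ 0.246 -0.14  -0.342] 0.09928827419386317 59.7210623184219 q6 0.8279352140662326
tau6 -0.14597435016185045
```

step_arm(targets="0 0 0.1 4;0 0 0.3 8;0 0 0.4 12")

```text
t: 21.35
tcp_pos: [0.5756, 0.0161, 0.091]
tool_rot: [0.983, 0.184, -0.001, 0.0]
force: [-2.5, 0.5, 1.7]
finger_gap: 0.097
gripper_force: 59.7
```

```bash
python3 f.py
```

```text
21.35 jig -0.0018020876247340587 -0.018967542562691196 0.09102197315358289 F tool [-2.164 -1.414 -1.736] M tool [ 0.23  -0.211 -0.34 ] 0.09682513253311537 59.74372516851872 q6 1.0372021692184967
tau6 -0.10456836316734552
```

step_arm(targets="0 0 0.1 4;0 0 0.3 8")

```text
t: 21.55
tcp_pos: [0.5755, 0.0162, 0.0907]
tool_rot: [0.993, 0.115, -0.001, 0.0]
force: [-1.2, 1.6, 1.5]
finger_gap: 0.099
gripper_force: 59.8
```

```bash
python3 f.py
```

```text
21.55 jig -0.0018620619672201234 -0.018900317291086655 0.09073587863708746 F tool [-0.767 -1.8   -1.533] M tool [ 0.216 -0.199 -0.398] 0.09924896323703701 59.806624380871654 q6 1.1767753839516282
tau6 -0.0747393979690969
```

step_arm(targets="0 0 0.1 4")

```text
t: 21.65
tcp_pos: [0.5755, 0.0162, 0.0906]
tool_rot: [0.997, 0.08, -0.001, 0.0]
force: [-1.2, 0.4, 1.9]
finger_gap: 0.102
gripper_force: 59.8
```

```bash
python3 f.py
```

```text
21.65 jig -0.001859186128986905 -0.018886807586178937 0.09064584851555241 F tool [-1.125 -0.581 -1.909] M tool [ 0.221 -0.218 -0.418] 0.10152427584843096 59.76342810317874 q6 1.2464989973224243
tau6 -0.057480703108012676
```

step_arm(targets="0 0 0 0;0 0 0 0;0 0 0 0;0 0 0 0;0 0 0 0;0 0 -20 0;0 0 -60 0;0 0 -100 0;0 0 -140 0;-60 0 -150 0;-60 0 -150 0;-60 0 -150 0", gripper=0.5)

```text
t: 22.85
tcp_pos: [0.5152, 0.0073, 0.2411]
tool_rot: [0.997, 0.08, -0.0, -0.0]
force: [1.4, -0.1, 0.2]
finger_gap: 0.498
gripper_force: 0.0
```

```bash
python3 f.py; python3 - <<'E'
from h import *
a=manip.snapshot("side")[...,::-1]
cv2.imwrite("pics/g6.png",cv2.resize(a[130:200,240:310],None,fx=8,fy=8,interpolation=2))
E
```

```text
22.85 jig -0.057755385133489635 -0.04316249648568979 0.24109659906893977 F tool [ 1.327  0.311 -0.21 ] M tool [0.001 0.014 0.034] 0.4983523783842608 0.0 q6 1.206878245291084
tau6 -0.03129456890746951
```

View pics/g6.png

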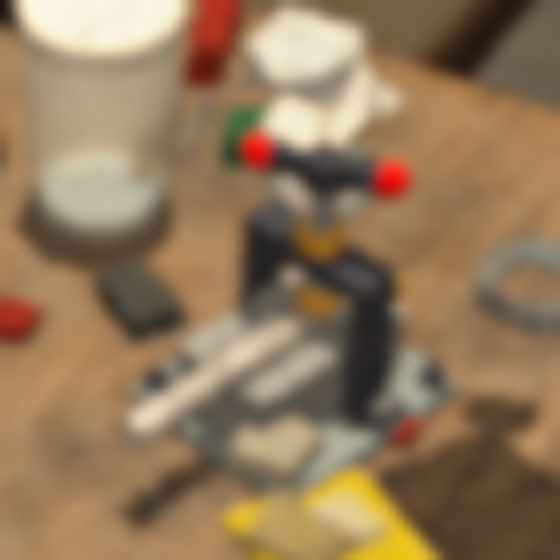

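The tube lies in the groove with its outer end at about (256,182) px and the orange pad down on it. The bar is turned, with balls at (272,148) and (289,152) px, and the gripper is clear. Handing in.

```bash
python3 -c "
from station import manip
print(manip.sign_off())"
```

```text
the job is handed in; nothing more can be done
None
```

The tube is home against the brass stop and clamped snug at about 80 N (estimated from the torque rise of 0.15 Nm). The gripper has let go of everything, and the job was handed in at about 23 s.

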